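# Fit the wide sanding drum on the keyed spindle

### The job

Three sanding drums stand on the carving bench beside the spindle sander. Take the widest one and put it on the sander's upright spindle, turned so that the keyway in its bore slips over the key on the spindle and the drum goes fully home, flat on the spindle's flange; then let go of it. Leave the two narrower drums standing where they are.

Things in the scene. Friction and masses are not known exactly. Their poses are not given: they have to be found in the camera images.
- drum_wide_center (a point): Widest of three upright sanding drums (brick-brown sleeve, grey hub): 60 mm diameter, 60 mm tall, about 0.2 kg. Right through it runs a round 25 mm bore with one keyway 15 mm wide, cut out to 24 mm from the axis. Point: on the axis, half-way up (30 mm over its underside); z up, x from the axis to the keyway. Its round, firm sleeve may be gripped across in any direction.
- seat (a point): Seat of the fixed sander: centre of its flange's top (56 mm wide, 22 mm over the bench), on a grey 200 x 220 mm deck with a 42 mm high blue box at +x. Steel spindle up z: 18 mm diameter to 58 mm, tapering to a 6 mm tip at 75 mm. Key on its +x side: 7 mm wide, out to 17 mm from the axis, up to 45 mm. Drum's x must match this x to about 15 degrees; home, its underside is on the flange.
- drum_mid_center (a point): A narrower sanding drum of the same make, 42 mm diameter, 60 mm tall, its bore too small for the spindle; this point is on its axis, half-way up. To be left standing.
- drum_thin_center (a point): The narrowest sanding drum, 29 mm diameter, 60 mm tall, its bore too small for the spindle; this point is on its axis, half-way up. To be left standing.
Things that resemble listed ones, but are neither listed nor needed, are in the scene too. What is shaped like the part that bears drum_wide_center but turquoise is not meant.

How it is judged:
By the outcome, as a careful person would: the job done as asked, in the order asked, and still so for the second after the job is handed in, with the robot touching nothing.
It also fails if it takes over 38 s, if anything falls off the work surface, if the arm or the gripper's body presses on something with over 40 N, if the wrist force passes 120 N, or if a joint passes its speed limit or range.

### The arm

A 7-joint arm with a two-finger parallel gripper is mounted at the origin on the work surface. World frame = base frame: x ahead of the robot, y to its left, z up, the work surface at z = 0. Lengths are in mm, angles in rad, forces in N, time in s.
With the tool pointing down it reaches from about 400 to 850 mm from the base axis. Payload 4.4 kg.
Tool frame: the origin (TCP) lies at the very end of the fingers, on their centre line; the grasp point (between the pads) lies 19 mm behind it (r.grasp_offset is the distance from the TCP to the grasp point, in mm); x points along the fingers, y is the direction in which the jaws open and shut, and the axes are right-handed (so a half turn about x gives the same grasp; the last joint's range is limited). The gripper opens to 94 mm and grips with 3 to 60 N. Pads are 16 mm wide; open, the fingers measure 119 mm over their backs; the gripper's body (75 mm by 177 mm) begins 78 mm behind the grasp point.
Start: joints at [-1.374, 0.628, 0.038, 1.517, -0.027, 0.996, -0.02], TCP at [168.833, 627.705, 167.178] pointing down, gripper open.
Joint ranges: [-3.06, 3.06], [-0.37, 2.12], [-1.25, 1.32], [0.18, 2.47], [-1.1, 4.24], [0.23, 1.98], [-2.94, 2.94]. Speed limits (rad/s): [2.57, 2.57, 3.14, 3.14, 3.14, 3.14, 3.14].

### API

Orientations are given as a unit quaternion [x, y, z, w].
In Python, from rig import readout, read_camera, camera_info, r, finder gives the robot as it stands.
- The arm moves only by the tool carry_out, never from a script. Its argument "plan" is a list of rows, each an object of numbers: "rx", "ry", "rz": the turn, a rotation vector about the world's x, y, z in degrees; "dx", "dy", "dz": the shift along the world's x, y, z in mm; "grip": the closure, from -1 (fully open) to 1 (shut). A call has 1 to 20 rows; each row is the pose to reach, as a shift and turn from the pose commanded when the call began; what a row does not reach only later rows make up. A row lasts 1/12 s, in which the tool goes at most 41.7 mm and 7.16 degrees, less where a joint would pass 70% of its speed; a pose out of reach is approached as far as the arm can. A call with a gripper value outside its range is refused whole. The fingers move at their own pace and stop on an object; the grip force is fixed at half the most. Time passes only in rows, so rows that repeat a pose let the fingers close. It gives the time, the measured TCP pose, the force and the opening at its end, in the units of the state.
- readout.get_state(): the state, without advancing time (a new reading comes with each control period).
- read_camera(name): name is "scene" or "top" or "wrist"; returns the picture (400x640x3 uint8, red, green, blue); there is no depth.
- camera_info(name): a dict with "fx", "fy", "cx", "cy" (pixels), "view" (4x4, takes a point from world to camera coordinates). Camera axes: x right, y up, looking along -z (the intrinsics and any distortion apply to the point x, -y, -z); pixel columns grow to the right and rows downward; lengths in mm; the calibration is good to about 2 mm. A picture is of the moment at which its call begins: read the wrist's pose just before it. camera_info takes no time and is no camera call; for the wrist camera it gives the pose at the moment of the call.
- r.hand_in(): hands the job in, once; it reports no verdict.
Trained networks look in the newest picture that a camera, given by its name, has taken for a name from the list of things; names that differ only in an ending like _2 or _b are one class to them, and where a whole thing is asked for, a point or a joint stands for the part that bears it (a point fixed in the world has none). Each returns a list of dicts, best first, with "confidence" (0 to 1); they miss things now and then, are a little off and sometimes report something else, mostly with a low value. They report only what shows in the picture. A call takes as long as a camera call. They do not tell look-alikes from the thing itself.
- finder.outline_of(thing, camera): "mask" (400x640 bool, what is visible of it) and "box" ([left, top, right, bottom] in pixels, round what is visible of it).
The state is a dict: "clock": time; "joints": joint angles; "joint_velocities": joint speeds; "effort": joint torques, N m; "position": TCP position; "tcp_rot": TCP orientation; "wrist_force": force on the tool from outside, world axes, zero at the start; "torque": the same for the moment, N m; "finger_gap": opening from 0.0 (shut) to 1.0 (fully open).
Only numpy, scipy, OpenCV 4.12 (cv2) and the standard library are available. Lean on these libraries where they do the work, as an engineer would, in place of code of your own. Each camera call takes 0.05 s, during which the arm holds its last target. There are 200 camera calls.

## Working session

There is one attempt and no reset: what is moved stays moved. The work goes in short steps, Python scripts to look and compute and a tool call to move; the robot and the scene stay as the last step left them, time stands still between calls to the robot, and variables do not carry over. Pictures are saved under pics/ and viewed, about 8 in all and at most 12, crops included, and the job is handed in when it is done.

Besides the shell and the picture viewer there is one more tool, called after "Request:" by a JSON object that holds its "api" and its "payload", one argument or row to a line. carry_out: Moves the arm, as the interface text tells. Its arguments: {"type":"object","properties":{"plan":{"type":"array","items":{"type":"object","properties":{"rx":{"type":"number"},"ry":{"type":"number"},"rz":{"type":"number"},"dx":{"type":"number"},"dy":{"type":"number"},"dz":{"type":"number"},"grip":{"type":"number"}}}}},"required":["plan"]}

```bash
mkdir -p pics; cat > h.py <<'E'
import numpy as np, cv2
from rig import readout, read_camera, camera_info, r, finder
def save(n,img): cv2.imwrite('pics/'+n+'.png',img[:,:,::-1])
def ray(ci,u,v):
    V=np.array(ci['view']);R=V[:3,:3];c=-R.T@V[:3,3]
    d=R.T@np.array([(u-ci['cx'])/ci['fx'],-(v-ci['cy'])/ci['fy'],-1.]);return c,d
def onz(ci,u,v,z):
    c,d=ray(ci,u,v);return c+d*(z-c[2])/d[2]
def proj(ci,p):
    V=np.array(ci['view']);q=V[:3,:3]@np.array(p)+V[:3,3]
    return ci['cx']+ci['fx']*q[0]/-q[2], ci['cy']-ci['fy']*q[1]/-q[2]
E
python3 - <<'E'
from h import *
print(readout.get_state())
for n in ['top','scene']:
    im=read_camera(n);save(n+'0',im);ci=camera_info(n);print(ci)
    np.save(n+'0.npy',im)
    for t in ['drum_wide_center','seat','drum_mid_center','drum_thin_center']:
        for o in finder.outline_of(t,n)[:4]: print(n,t,o['box'],round(o['confidence'],2),o['mask'].sum())
im=np.hstack([np.load('top0.npy'),np.load('scene0.npy')])
E
```

```text
{'clock': 0.0, 'joints': array([-1.37377565,  0.62928179,  0.0384196 ,  1.51834982, -0.02697529,
        0.99628725, -0.02000738]), 'joint_velocities': array([-0.0008791 , -0.00104276, -0.00086443,  0.00023522,  0.00033543,
       -0.00028388, -0.00089944]), 'effort': array([-4.69823007e-06, -5.49731791e+01,  1.14324655e+00, -1.86635327e+01,
       -5.23179886e-02,  2.35833018e-02,  1.64259668e-04]), 'position': array([168.65342964, 626.99251101, 166.3012895 ]), 'tcp_rot': array([ 0.09201007,  0.7010851 , -0.0932805 ,  0.70093693]), 'wrist_force': array([ 0.52498007, -0.32623634,  0.85780885]), 'torque': array([ 0.0124931 ,  0.02583711, -0.00192523]), 'finger_gap': 1.000659864939227}
{'fx': 404.03375260050757, 'fy': 404.03375260050757, 'cx': 326.5894492987966, 'cy': 197.81697842948452, 'view': array([[ 5.76046350e-03, -9.99748256e-01,  2.16850363e-02,
         1.59319098e+01],
       [ 9.91195558e-01,  8.57710483e-03,  1.32127967e-01,
        -5.68542382e+02],
       [-1.32280700e-01,  2.07329933e-02,  9.90995439e-01,
        -8.72065603e+02],
       [ 0.00000000e+00,  0.00000000e+00
[... 494 characters left out ...]
iew': array([[-8.10156276e-01,  5.86133277e-01,  9.72568779e-03,
         4.31513594e+02],
       [-4.43423278e-01, -6.23584874e-01,  6.43830492e-01,
         2.10255315e+02],
       [ 3.83435268e-01,  5.17290717e-01,  7.65106338e-01,
        -1.08864109e+03],
       [ 0.00000000e+00,  0.00000000e+00,  0.00000000e+00,
         1.00000000e+00]])}
scene drum_wide_center [244.2, 217.1, 273.4, 255.3] 0.97 902
scene drum_wide_center [292.6, 239.8, 317.4, 284.6] 0.8 982
scene drum_wide_center [290.4, 196.9, 317.8, 230.1] 0.56 849
scene seat [218.0, 121.3, 324.9, 200.2] 0.63 5168
scene drum_mid_center [378.6, 298.3, 406.4, 334.2] 0.95 717
scene drum_thin_center [349.3, 196.0, 363.6, 220.2] 0.84 301
```

View pics/top0.png

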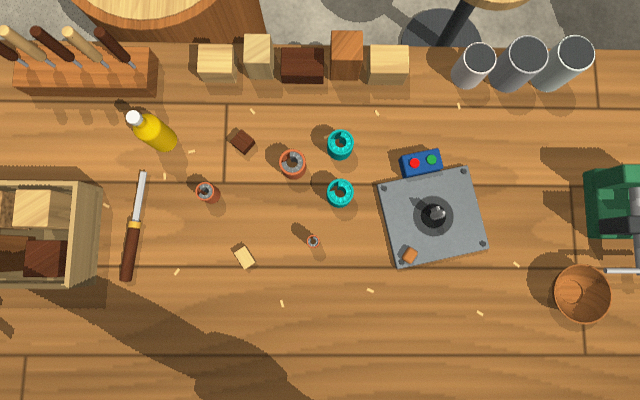

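View pics/scene0.png

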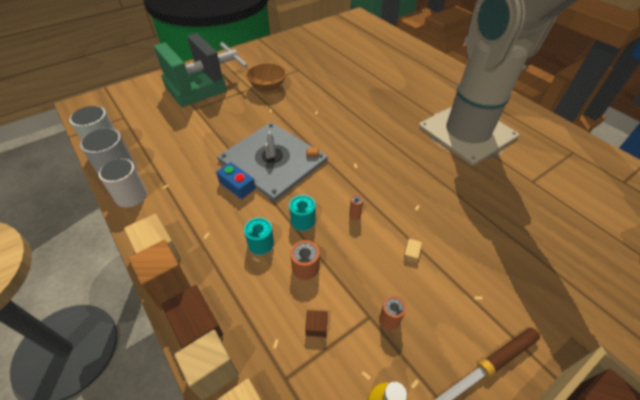

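The top view shows the red-brown wide drum at (292,163), mid at (205,191) and thin at (313,241). The turquoise look-alikes at (340,144) and (340,193) are not meant. The sander is at (434,213), with its blue box at (421,162) marking +x. Next is an enlarged crop to confirm this and read the keyway.

```bash
python3 - <<'E'
from h import *
im=np.load('top0.npy');ci=camera_info('top')
c=cv2.resize(im[122:272,268:493],None,fx=3.5,fy=3.5,interpolation=cv2.INTER_CUBIC);save('crop1',c)
print('drum',onz(ci,292,163,60),'seat tip',onz(ci,436,211,60),'box',onz(ci,421,160,42),'mid',onz(ci,205,190,60),'thin',onz(ci,313,240,60))
o=[o for o in finder.outline_of('seat','top')][0]['mask'].astype(np.uint8)
w=camera_info('wrist');V=np.array(w['view']);print(w['fx'],V[:3,:3],-V[:3,:3].T@V[:3,3])
E
```

```text
drum [642.61093471  97.63077151  60.        ] seat tip [ 538.25687371 -220.28961665   60.        ] box [ 656.68157616 -194.71468894   42.        ] mid [580.35916678 286.50848701  60.        ] thin [473.08981064  49.37263759  60.        ]
355.30894437847434 [[ 2.60329798e-01  9.65519734e-01 -2.00249252e-04]
 [-9.40178998e-01  2.53450046e-01 -2.27654399e-01]
 [-2.19754062e-01  5.94534940e-02  9.73741975e-01]] [104.99003245 644.15195399 384.43578511]
```

View pics/crop1.png

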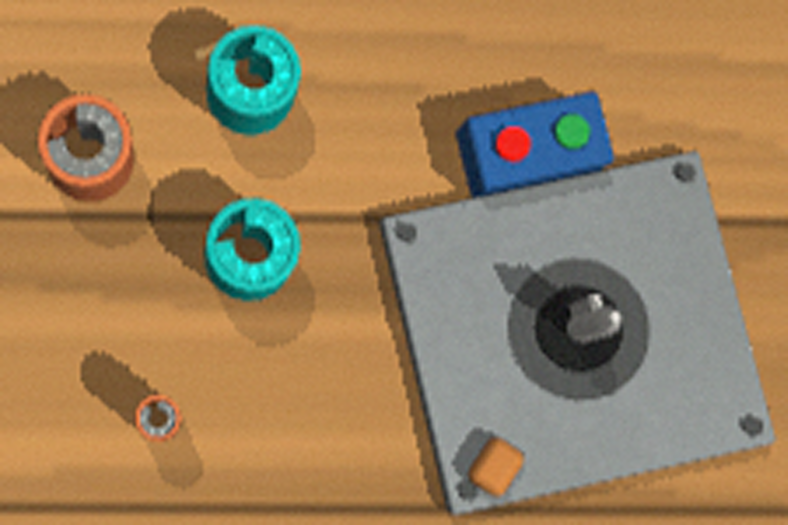

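Confirmed: the red-brown wide drum is at crop (86,142), its keyway pointing up-left (yaw about +48°). The sander's left edge gives +12.6° yaw, with the box on the up side. I'm moving over the drum for a wrist view.

Request:
{"api": "carry_out", "payload": {
  "plan": [
    {"dx": 474,"dy": -529,"dz": 10},
    {"dx": 474,"dy": -529,"dz": 10},
    {"dx": 474,"dy": -529,"dz": 10},
    {"dx": 474,"dy": -529,"dz": 10},
    {"dx": 474,"dy": -529,"dz": 10},
    {"dx": 474,"dy": -529,"dz": 10},
    {"dx": 474,"dy": -529,"dz": 10},
    {"dx": 474,"dy": -529,"dz": 10},
    {"dx": 474,"dy": -529,"dz": 10},
    {"dx": 474,"dy": -529,"dz": 10},
    {"dx": 474,"dy": -529,"dz": 10},
    {"dx": 474,"dy": -529,"dz": 10},
    {"dx": 474,"dy": -529,"dz": 10},
    {"dx": 474,"dy": -529,"dz": 10},
    {"dx": 474,"dy": -529,"dz": 10},
    {"dx": 474,"dy": -529,"dz": 10},
    {"dx": 474,"dy": -529,"dz": 10},
    {"dx": 474,"dy": -529,"dz": 10},
    {"dx": 474,"dy": -529,"dz": 10},
    {"dx": 474,"dy": -529,"dz": 10}
  ]
}}

```text
validation failed for argument at $.pl...
```

```bash
python3 - <<'E'
from h import *
s=readout.get_state();print(s['clock'],s['position'],s['joints'],s['tcp_rot'])
ci=camera_info('wrist');im=read_camera('wrist');save('w1',im);np.save('w1.npy',im);np.save('w1ci.npy',ci,allow_pickle=True)
for o in finder.outline_of('drum_wide_center','wrist'):
    b=o['box'];print(b,o['confidence'],onz(ci,(b[0]+b[2])/2,(b[1]+b[3])/2,50))
E
```

```text
0.55 [168.83279308 627.72834751 167.20239832] [-1.37379269  0.6283767   0.0384775   1.51737107 -0.02698924  0.99629878
 -0.02000383] [ 0.09267345  0.70102301 -0.09262537  0.70099851]
```

View pics/w1.png

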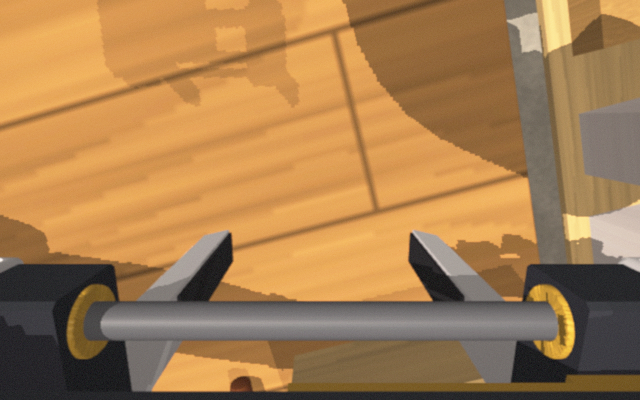

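The wrist view shows the fingers at (220,245) and (420,245), with a bar across the lower part; the arm hasn't moved because the call was refused. I'm retrying with all the fields filled in.

Request:
{"api": "carry_out", "payload": {
  "plan": [
    {"dx": 474,"dy": -529,"dz": 10,"rx": 0,"ry": 0,"rz": 0,"grip": -1},
    {"dx": 474,"dy": -529,"dz": 10,"rx": 0,"ry": 0,"rz": 0,"grip": -1},
    {"dx": 474,"dy": -529,"dz": 10,"rx": 0,"ry": 0,"rz": 0,"grip": -1},
    {"dx": 474,"dy": -529,"dz": 10,"rx": 0,"ry": 0,"rz": 0,"grip": -1},
    {"dx": 474,"dy": -529,"dz": 10,"rx": 0,"ry": 0,"rz": 0,"grip": -1},
    {"dx": 474,"dy": -529,"dz": 10,"rx": 0,"ry": 0,"rz": 0,"grip": -1},
    {"dx": 474,"dy": -529,"dz": 10,"rx": 0,"ry": 0,"rz": 0,"grip": -1},
    {"dx": 474,"dy": -529,"dz": 10,"rx": 0,"ry": 0,"rz": 0,"grip": -1},
    {"dx": 474,"dy": -529,"dz": 10,"rx": 0,"ry": 0,"rz": 0,"grip": -1},
    {"dx": 474,"dy": -529,"dz": 10,"rx": 0,"ry": 0,"rz": 0,"grip": -1},
    {"dx": 474,"dy": -529,"dz": 10,"rx": 0,"ry": 0,"rz": 0,"grip": -1},
    {"dx": 474,"dy": -529,"dz": 10,"rx": 0,"ry": 0,"rz": 0,"grip": -1},
    {"dx": 474,"dy": -529,"dz": 10,"rx": 0,"ry": 0,"rz": 0,"grip": -1},
    {"dx": 474,"dy": -529,"dz": 10,"rx": 0,"ry": 0,"rz": 0,"grip": -1},
    {"dx": 474,"dy": -529,"dz": 10,"rx": 0,"ry": 0,"rz": 0,"grip": -1},
    {"dx": 474,"dy": -529,"dz": 10,"rx": 0,"ry": 0,"rz": 0,"grip": -1},
    {"dx": 474,"dy": -529,"dz": 10,"rx": 0,"ry": 0,"rz": 0,"grip": -1},
    {"dx": 474,"dy": -529,"dz": 10,"rx": 0,"ry": 0,"rz": 0,"grip": -1},
    {"dx": 474,"dy": -529,"dz": 10,"rx": 0,"ry": 0,"rz": 0,"grip": -1},
    {"dx": 474,"dy": -529,"dz": 10,"rx": 0,"ry": 0,"rz": 0,"grip": -1}
  ]
}}

```text
clock: 2.32
position: [642.3, 99.3, 176.8]
tcp_rot: [0.093, 0.701, -0.092, 0.701]
wrist_force: [-0.9, -0.3, 0.1]
finger_gap: 1.001
```

```bash
cat > look.py <<'E'
from h import *
import sys
s=readout.get_state();print(s['clock'],s['position'],s['joints'])
n=sys.argv[1]
ci=camera_info('wrist');im=read_camera('wrist');save(n,im);np.save(n+'.npy',im);np.save(n+'ci.npy',ci,allow_pickle=True)
for t in sys.argv[2:]:
  for o in finder.outline_of(t,'wrist'):
    b=o['box'];print(t,b,o['confidence'])
E
python3 look.py w2 drum_wide_center
```

```text
2.3167 [642.30654236  99.25099608 176.84883524] [-0.23356807  0.62014301  0.06440336  1.50570448 -0.04519086  1.01804716
  1.15035223]
drum_wide_center [216.9, 220.5, 268.2, 291.1] 0.89
drum_wide_center [162.2, 121.3, 238.6, 184.7] 0.82
drum_wide_center [290.1, 157.0, 354.1, 221.9] 0.59
```

View pics/w2.png

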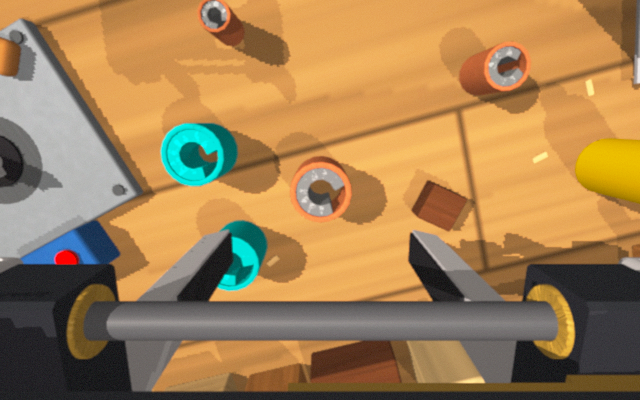

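The wide drum is at (321,188), keyway to the lower right. The left finger clears the turquoise drum at (240,255). I'll rectify the z=60 plane and measure the centre and keyway.

```bash
cat > rect.py <<'E'
from h import *
def rect(im,ci,x0,y0,z,half=50,s=6):
    # output: col -> -y, row -> -x (x up), s px/mm
    w=[(x0+half,y0+half),(x0+half,y0-half),(x0-half,y0-half),(x0-half,y0+half)]
    src=np.float32([proj(ci,(a,b,z)) for a,b in w]);n=2*half*s
    H=cv2.getPerspectiveTransform(src,np.float32([(0,0),(n,0),(n,n),(0,n)]))
    return cv2.warpPerspective(im,H,(n,n),flags=cv2.INTER_CUBIC)
E
python3 - <<'E'
from rect import *
im=np.load('w2.npy');ci=np.load('w2ci.npy',allow_pickle=True).item()
c=onz(ci,321,187,60);print(c)
R=rect(im,ci,c[0],c[1],60);
hsv=cv2.cvtColor(R,cv2.COLOR_RGB2HSV)
g=((hsv[...,1]<70)&(hsv[...,2]>90)).astype(np.uint8)
n,l,st,ce=cv2.connectedComponentsWithStats(g);k=1+np.argmax(st[1:,4])
cn,_=cv2.findContours((l==k).astype(np.uint8),0,2);h=cv2.convexHull(max(cn,key=cv2.contourArea))
(cx,cy),rad=cv2.minEnclosingCircle(h);e=cv2.fitEllipse(h)
print('hub circ',cx,cy,rad/6,e, 'world',c[0]+50-cy/6,c[1]+50-cx/6)
# angular profile
for cxx,cyy in [(cx,cy),e[0]]:
    a=np.radians(np.arange(0,360,3));f=[]
    for t in a:
        v=[l[int(round(cyy-6*q*np.cos(t))),int(round(cxx-6*q*np.sin(t)))]==k for q in (15,16.5,18,19.5)]
        f.append(np.mean(v))
    f=np.array(f);print([(int(np.degrees(t)),x) for t,x in zip(a,f) if x<.6])
    w=np.where(f<.6,1-f,0);print(np.degrees(np.angle((w*np.exp(1j*a)).sum())))
cv2.circle(R,(int(cx),int(cy)),int(rad),(0,255,0),1);cv2.circle(R,(int(cx),int(cy)),180,(255,255,0),1)
save('rect1',R)
E
```

```text
[638.43470772 100.27463525  60.        ]
hub circ 312.5137023925781 272.3313293457031 23.442120869954426 ((313.179931640625, 272.7838439941406), (276.48455810546875, 280.6844787597656), 43.55959701538086) world 643.0461528284939 98.18901818277675
[(24, np.float64(0.5)), (27, np.float64(0.25)), (29, np.float64(0.0)), (33, np.float64(0.0)), (36, np.float64(0.0)), (39, np.float64(0.0)), (42, np.float64(0.0)), (45, np.float64(0.0)), (48, np.float64(0.0)), (51, np.float64(0.0)), (54, np.float64(0.0)), (57, np.float64(0.0)), (59, np.float64(0.0)), (63, np.float64(0.0)), (66, np.float64(0.0)), (69, np.float64(0.0)), (72, np.float64(0.0)), (75, np.float64(0.0)), (78, np.float64(0.0)), (81, np.float64(0.0)), (84, np.float64(0.25))]
54.71585328398538
[(24, np.float64(0.5)), (27, np.float64(0.25)), (29, np.float64(0.0)), (33, np.float64(0.0)), (36, np.float64(0.0)), (39, np.float64(0.0)), (42, np.float64(0.0)), (45, np.float64(0.0)), (48, np.float64(0.0)), (51, np.float64(0.0)), (54, np.float64(0.0)), (57, np.float64(0.0)), (59, np.float64(0.0)), (63, np.float64(0.0)), (66, np.float64(0.0)), (69, np.float64(0.0)), (72, np.float64(0.0)), (75, np.float64(0.0)), (78, np.float64(0.0)), (81, np.float64(0.0)), (84, np.float64(0.25))]
54.71585328398538
```

View pics/rect1.png

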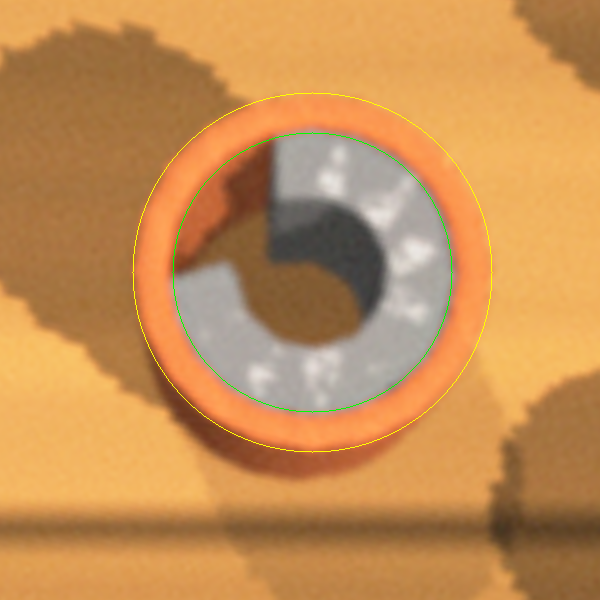

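The rectified crop shows the hub circle centred at (312,272), i.e. world (643, 98.2), agreeing with the top camera. The keyway opens up-left, between edges at about 16° and 90°, so its yaw is about 54°. I'm descending and gripping.

Request:
{"api": "carry_out", "payload": {
  "plan": [
    {"dx": 0,"dy": 0,"dz": -40,"rx": 0,"ry": 0,"rz": 0,"grip": -1},
    {"dx": 0,"dy": 0,"dz": -80,"rx": 0,"ry": 0,"rz": 0,"grip": -1},
    {"dx": 0,"dy": 0,"dz": -115,"rx": 0,"ry": 0,"rz": 0,"grip": -1},
    {"dx": 0,"dy": 0,"dz": -140,"rx": 0,"ry": 0,"rz": 0,"grip": -1},
    {"dx": 0,"dy": 0,"dz": -153,"rx": 0,"ry": 0,"rz": 0,"grip": -1},
    {"dx": 0,"dy": 0,"dz": -153,"rx": 0,"ry": 0,"rz": 0,"grip": -1},
    {"dx": 0,"dy": 0,"dz": -153,"rx": 0,"ry": 0,"rz": 0,"grip": -1},
    {"dx": 0,"dy": 0,"dz": -153,"rx": 0,"ry": 0,"rz": 0,"grip": 1},
    {"dx": 0,"dy": 0,"dz": -153,"rx": 0,"ry": 0,"rz": 0,"grip": 1},
    {"dx": 0,"dy": 0,"dz": -153,"rx": 0,"ry": 0,"rz": 0,"grip": 1},
    {"dx": 0,"dy": 0,"dz": -153,"rx": 0,"ry": 0,"rz": 0,"grip": 1},
    {"dx": 0,"dy": 0,"dz": -153,"rx": 0,"ry": 0,"rz": 0,"grip": 1},
    {"dx": 0,"dy": 0,"dz": -153,"rx": 0,"ry": 0,"rz": 0,"grip": 1},
    {"dx": 0,"dy": 0,"dz": -153,"rx": 0,"ry": 0,"rz": 0,"grip": 1}
  ]
}}

```text
clock: 3.58
position: [642.9, 98.7, 24.3]
tcp_rot: [0.093, 0.701, -0.093, 0.701]
wrist_force: [-0.5, 0.7, -0.3]
finger_gap: 0.542
```

Request:
{"api": "carry_out", "payload": {
  "plan": [
    {"dx": 0,"dy": 0,"dz": 0,"rx": 0,"ry": 0,"rz": 0,"grip": 1},
    {"dx": 0,"dy": 0,"dz": 0,"rx": 0,"ry": 0,"rz": 0,"grip": 1}
  ]
}}

```text
clock: 3.75
position: [642.8, 98.7, 24.1]
tcp_rot: [0.093, 0.701, -0.093, 0.701]
wrist_force: [0.0, 0.0, 0.5]
finger_gap: 0.4
```

```bash
python3 look.py w3 drum_wide_center
```

```text
3.75 [642.79032376  98.66338294  24.12819679] [-0.22441881  0.79755469  0.0494142   1.63267094 -0.05411014  0.71286499
  1.15898635]
drum_wide_center [31.3, 122.6, 189.0, 235.1] 0.88
drum_wide_center [272.8, 175.4, 375.6, 298.4] 0.76
```

View pics/w3.png

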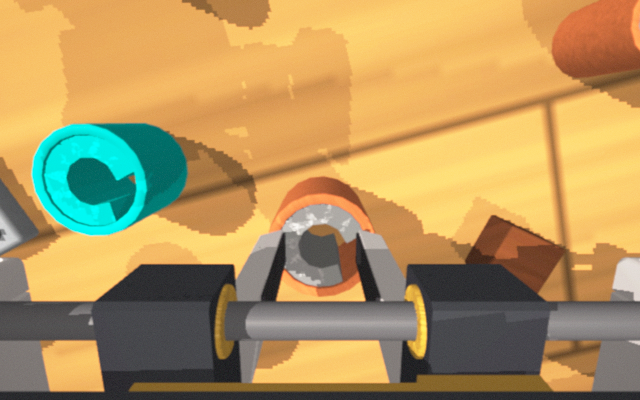

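Wrist view: the drum is centred between the finger tips (275,245) and (368,245). I'll let the gripper finish closing and see where it stops.

Request:
{"api": "carry_out", "payload": {
  "plan": [
    {"dx": 0,"dy": 0,"dz": 0,"rx": 0,"ry": 0,"rz": 0,"grip": 1},
    {"dx": 0,"dy": 0,"dz": 0,"rx": 0,"ry": 0,"rz": 0,"grip": 1},
    {"dx": 0,"dy": 0,"dz": 0,"rx": 0,"ry": 0,"rz": 0,"grip": 1}
  ]
}}

```text
clock: 4.1
position: [642.8, 98.7, 24.2]
tcp_rot: [0.093, 0.701, -0.093, 0.701]
wrist_force: [-0.8, 0.1, 0.2]
finger_gap: 0.096
```

```bash
python3 look.py w4 drum_wide_center; python3 -c "
import numpy as np;a=np.load('w3.npy').astype(int);b=np.load('w4.npy').astype(int)
print(abs(a-b).mean())
from h import save;save('w34',np.vstack([np.load('w3.npy')[160:360,140:500],np.load('w4.npy')[160:360,140:500]]))"
```

```text
4.1 [642.82887818  98.72940789  24.1517061 ] [-0.22449117  0.79752661  0.0493938   1.63264764 -0.0540997   0.71280817
  1.15899478]
drum_wide_center [265.9, 175.2, 378.2, 299.1] 0.86
drum_wide_center [118.7, 278.7, 188.6, 381.6] 0.81
drum_wide_center [29.6, 122.6, 187.7, 235.3] 0.79
14.87094921875
```

View pics/w34.png

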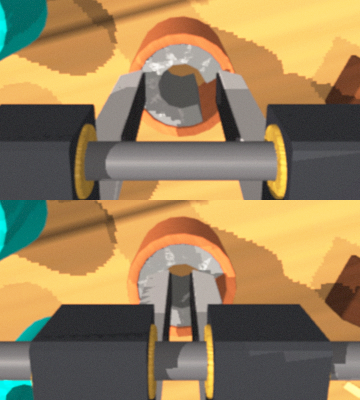

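```bash
python3 - <<'E'
from h import *
s=readout.get_state();print(s['wrist_force'],s['tcp_rot'],s['finger_gap'])
p=s['position']
for n in ['w2','w4']:
    ci=np.load(n+'ci.npy',allow_pickle=True).item()
    V=np.array(ci['view']);print(n,'cam',-V[:3,:3].T@V[:3,3], 'fwd',-V[2,:3])
    for q in [(642.8,98.7,24 if n=='w4' else 176),(642.8,98.7,43 if n=='w4' else 195),(643,98,60),(643,98,0)]: print(q,np.round(proj(ci,q)))
im=read_camera('top');save('top1',im);ci=camera_info('top')
c=cv2.resize(im[110:270,240:400],None,fx=3,fy=3,interpolation=2)
im=read_camera('scene');d=cv2.resize(im[180:340,230:390],None,fx=3,fy=3,interpolation=2)
save('c5',np.hstack([c,d])[:,:])
cc=np.hstack([c,d]);save('c5',cv2.resize(cc,(800,400)))
for o in finder.outline_of('drum_wide_center','scene'): print(o['box'],o['confidence'])
E
```

```text
[-0.34373654 -0.14103059 -0.19135912] [ 0.09268379  0.70103299 -0.09268119  0.70097978] 0.01796780141793787
w2 cam [578.69654677 115.52708926 394.18466039] fwd [ 0.21875555 -0.05864531 -0.97401578]
(642.8, 98.7, 176) [321. 227.]
(642.8, 98.7, 195) [321. 236.]
(643, 98, 60) [320. 192.]
(643, 98, 0) [320. 182.]
w4 cam [578.98849191 115.16120675 241.40715984] fwd [ 0.21970312 -0.05944389 -0.97375406]
(642.8, 98.7, 24) [321. 226.]
(642.8, 98.7, 43) [322. 236.]
(643, 98, 60) [321. 246.]
(643, 98, 0) [320. 217.]
[292.0, 244.6, 319.7, 279.9] 0.69
[241.7, 219.9, 273.6, 254.4] 0.57
```

View pics/c5.png

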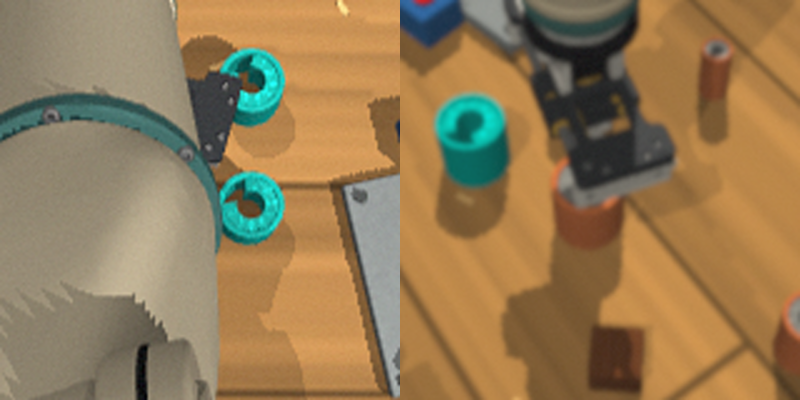

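The scene and wrist views show the closed fingers drawn over the hub at about (320,235), with the drum unmoved. So the true fingertips were above the drum top, although the reported TCP z is 24.

Finger spacing in the images scales as if the tips sat about 36–38 mm above the reported TCP. I'll reopen and go about 32 mm lower. The body still clears, at about 89 mm or more.

Request:
{"api": "carry_out", "payload": {
  "plan": [
    {"dx": 0,"dy": 0,"dz": 0,"rx": 0,"ry": 0,"rz": 0,"grip": -1},
    {"dx": 0,"dy": 0,"dz": 0,"rx": 0,"ry": 0,"rz": 0,"grip": -1},
    {"dx": 0,"dy": 0,"dz": 0,"rx": 0,"ry": 0,"rz": 0,"grip": -1},
    {"dx": 0,"dy": 0,"dz": 0,"rx": 0,"ry": 0,"rz": 0,"grip": -1},
    {"dx": 0,"dy": 0,"dz": 0,"rx": 0,"ry": 0,"rz": 0,"grip": -1},
    {"dx": 0,"dy": 0,"dz": 0,"rx": 0,"ry": 0,"rz": 0,"grip": -1},
    {"dx": 0,"dy": 0,"dz": 0,"rx": 0,"ry": 0,"rz": 0,"grip": -1},
    {"dx": 0,"dy": 0,"dz": 0,"rx": 0,"ry": 0,"rz": 0,"grip": -1},
    {"dx": 0,"dy": 0,"dz": 0,"rx": 0,"ry": 0,"rz": 0,"grip": -1},
    {"dx": 0,"dy": 0,"dz": 0,"rx": 0,"ry": 0,"rz": 0,"grip": -1},
    {"dx": 0,"dy": 0,"dz": 0,"rx": 0,"ry": 0,"rz": 0,"grip": -1},
    {"dx": 0,"dy": 0,"dz": 0,"rx": 0,"ry": 0,"rz": 0,"grip": -1},
    {"dx": 0,"dy": 0,"dz": 0,"rx": 0,"ry": 0,"rz": 0,"grip": -1},
    {"dx": 0,"dy": 0,"dz": 0,"rx": 0,"ry": 0,"rz": 0,"grip": -1}
  ]
}}

```text
clock: 5.52
position: [642.8, 98.7, 24.2]
tcp_rot: [0.093, 0.701, -0.093, 0.701]
wrist_force: [0.6, 0.5, -0.7]
finger_gap: 0.963
```

```bash
python3 - <<'E'
from h import *
s=readout.get_state();print(s['position'],s['finger_gap'],s['clock'])
from rig import r
print(r.grasp_offset,[a for a in dir(r) if a[0]!='_'])
ci=camera_info('wrist');im=read_camera('wrist');np.save('w5.npy',im);np.save('w5ci.npy',ci,allow_pickle=True)
a=im[150:330];b=np.load('w1.npy')[150:330]
print(finder.outline_of('drum_wide_center','wrist')[0]['box'])
save('w5',np.vstack([a,b]))
E
```

```text
[642.84904115  98.72069559  24.18733963] 0.9625370565974775 5.5167
18.8 ['MotionError', 'grasp_offset', 'hand_in']
[266.5, 175.0, 376.7, 298.0]
```

View pics/w5.png

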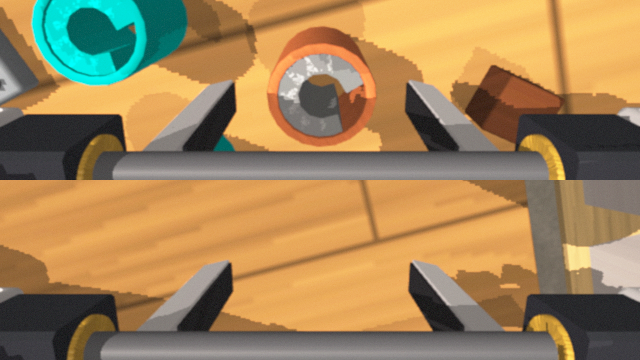

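The drum is centred between the open fingers at (321,248). The tips, at rows 230–262, lie at the height of the drum top, as estimated. Descending 32 mm further.

Request:
{"api": "carry_out", "payload": {
  "plan": [
    {"dx": 0,"dy": 0,"dz": -8,"rx": 0,"ry": 0,"rz": 0,"grip": -1},
    {"dx": 0,"dy": 0,"dz": -16,"rx": 0,"ry": 0,"rz": 0,"grip": -1},
    {"dx": 0,"dy": 0,"dz": -24,"rx": 0,"ry": 0,"rz": 0,"grip": -1},
    {"dx": 0,"dy": 0,"dz": -32,"rx": 0,"ry": 0,"rz": 0,"grip": -1},
    {"dx": 0,"dy": 0,"dz": -32,"rx": 0,"ry": 0,"rz": 0,"grip": -1}
  ]
}}

```text
clock: 6.03
position: [641.0, 98.4, -10.3]
tcp_rot: [0.092, 0.702, -0.093, 0.7]
wrist_force: [-0.1, 0.8, -1.0]
finger_gap: 1.003
```

Request:
{"api": "carry_out", "payload": {
  "plan": [
    {"dx": 0,"dy": 0,"dz": 0,"rx": 0,"ry": 0,"rz": 0,"grip": 1},
    {"dx": 0,"dy": 0,"dz": 0,"rx": 0,"ry": 0,"rz": 0,"grip": 1},
    {"dx": 0,"dy": 0,"dz": 0,"rx": 0,"ry": 0,"rz": 0,"grip": 1},
    {"dx": 0,"dy": 0,"dz": 0,"rx": 0,"ry": 0,"rz": 0,"grip": 1},
    {"dx": 0,"dy": 0,"dz": 0,"rx": 0,"ry": 0,"rz": 0,"grip": 1},
    {"dx": 0,"dy": 0,"dz": 0,"rx": 0,"ry": 0,"rz": 0,"grip": 1},
    {"dx": 0,"dy": 0,"dz": 0,"rx": 0,"ry": 0,"rz": 0,"grip": 1},
    {"dx": 0,"dy": 0,"dz": 0,"rx": 0,"ry": 0,"rz": 0,"grip": 1},
    {"dx": 0,"dy": 0,"dz": 0,"rx": 0,"ry": 0,"rz": 0,"grip": 1},
    {"dx": 0,"dy": 0,"dz": 0,"rx": 0,"ry": 0,"rz": 0,"grip": 1}
  ]
}}

```text
clock: 6.87
position: [643.2, 98.9, -7.4]
tcp_rot: [0.093, 0.701, -0.093, 0.701]
wrist_force: [0.2, 0.4, 3.1]
finger_gap: 0.641
```

The fingers stopped at 0.641, i.e. 60 mm, so the drum is held. I'll measure the seat from the first top picture before lifting.

```bash
python3 - <<'E'
from rect import *
im=np.load('top0.npy');ci=camera_info('top')
g=cv2.cvtColor(im,cv2.COLOR_RGB2GRAY)
p=onz(ci,433.3,215.7,22);print('eye flange',p,'tip eye',onz(ci,(604/3.5)+268,(318/3.5)+122,97))
R=rect(im,ci,p[0],p[1],22,half=60,s=5);G=cv2.GaussianBlur(cv2.cvtColor(R,cv2.COLOR_RGB2GRAY),(0,0),3)
# black flange
m=(G<55).astype(np.uint8);n,l,st,ce=cv2.connectedComponentsWithStats(m);k=1+np.argmax(st[1:,4])
cn=max(cv2.findContours((l==k).astype(np.uint8),0,2)[0],key=cv2.contourArea)
(cx,cy),rad=cv2.minEnclosingCircle(cv2.convexHull(cn));print('flange',p[0]+60-cy/5,p[1]+60-cx/5,rad/5)
o=finder.outline_of('seat','top')
save('r2',R)
# deck: rectified at z=12
D=rect(im,ci,p[0],p[1],12,half=170,s=2);hsv=cv2.cvtColor(D,cv2.COLOR_RGB2HSV)
m=(hsv[...,1]<45).astype(np.uint8)
m=cv2.morphologyEx(m,cv2.MORPH_OPEN,np.ones((9,9)));m=cv2.morphologyEx(m,cv2.MORPH_CLOSE,np.ones((41,41)))
n,l,st,ce=cv2.connectedComponentsWithStats(m);k=1+np.argmax(st[1:,4])
cn=max(cv2.findContours((l==k).astype(np.uint8),0,2)[0],key=cv2.contourArea)
(c,wh,a)=cv2.minAreaRect(cn);print('deck',c,np.array(wh)/2,a,'ctr',p[0]+170-c[1]/2,p[1]+170-c[0]/2)
cv2.drawContours(D,[np.int32(cv2.boxPoints((c,wh,a)))],0,(0,255,0),1)
save('mont',np.hstack([cv2.resize(R,(400,400)),cv2.resize(D,(400,400))]))
E
```

```text
eye flange [ 531.29189796 -224.94636803   22.        ] tip eye [ 530.60947878 -218.9451402    97.        ]
flange 537.1520175933614 -220.79819298489696 34.659857177734374
deck (340.3199462890625, 338.6702880859375) [200.95193481 222.08233643] 77.26913452148438 ctr 531.9567539214864 -225.10634117825634
```

Request:
{"api": "carry_out", "payload": {
  "plan": [
    {"dx": 0,"dy": 0,"dz": 10,"rx": 0,"ry": 0,"rz": 0,"grip": 1},
    {"dx": 0,"dy": 0,"dz": 30,"rx": 0,"ry": 0,"rz": 0,"grip": 1},
    {"dx": 0,"dy": 0,"dz": 60,"rx": 0,"ry": 0,"rz": 0,"grip": 1},
    {"dx": 0,"dy": 0,"dz": 90,"rx": 0,"ry": 0,"rz": 0,"grip": 1},
    {"dx": 0,"dy": 0,"dz": 120,"rx": 0,"ry": 0,"rz": 0,"grip": 1},
    {"dx": 0,"dy": 0,"dz": 130,"rx": 0,"ry": 0,"rz": 0,"grip": 1},
    {"dx": 0,"dy": 0,"dz": 130,"rx": 0,"ry": 0,"rz": 0,"grip": 1}
  ]
}}

```text
clock: 7.5
position: [644.8, 98.9, 125.1]
tcp_rot: [0.093, 0.699, -0.092, 0.703]
wrist_force: [0.6, -1.1, -2.6]
finger_gap: 0.641
```

View pics/mont.png

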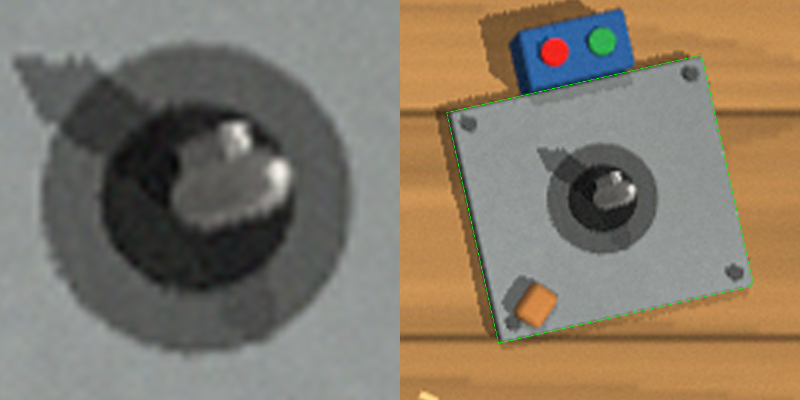

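The flange disc is centred at (198,196) in the left panel, i.e. seat ≈ (532.3, −224.7). The deck rectangle is 201×222 mm at 12.7° yaw, which fits the description. The turn needed is 12.7 − 54 ≈ −41°. Moving over the spindle.

Request:
{"api": "carry_out", "payload": {
  "plan": [
    {"dx": -5,"dy": -15,"dz": 0,"rx": 0,"ry": 0,"rz": -3,"grip": 1},
    {"dx": -14,"dy": -40,"dz": 0,"rx": 0,"ry": 0,"rz": -7,"grip": 1},
    {"dx": -24,"dy": -70,"dz": 0,"rx": 0,"ry": 0,"rz": -11,"grip": 1},
    {"dx": -34,"dy": -100,"dz": 0,"rx": 0,"ry": 0,"rz": -15,"grip": 1},
    {"dx": -44,"dy": -130,"dz": 0,"rx": 0,"ry": 0,"rz": -19,"grip": 1},
    {"dx": -55,"dy": -160,"dz": 0,"rx": 0,"ry": 0,"rz": -23,"grip": 1},
    {"dx": -65,"dy": -190,"dz": 0,"rx": 0,"ry": 0,"rz": -27,"grip": 1},
    {"dx": -75,"dy": -220,"dz": 0,"rx": 0,"ry": 0,"rz": -31,"grip": 1},
    {"dx": -85,"dy": -250,"dz": 0,"rx": 0,"ry": 0,"rz": -35,"grip": 1},
    {"dx": -95,"dy": -280,"dz": 0,"rx": 0,"ry": 0,"rz": -38,"grip": 1},
    {"dx": -104,"dy": -305,"dz": 0,"rx": 0,"ry": 0,"rz": -40,"grip": 1},
    {"dx": -110.5,"dy": -323.5,"dz": 0,"rx": 0,"ry": 0,"rz": -41,"grip": 1},
    {"dx": -110.5,"dy": -323.5,"dz": 0,"rx": 0,"ry": 0,"rz": -41,"grip": 1},
    {"dx": -110.5,"dy": -323.5,"dz": 0,"rx": 0,"ry": 0,"rz": -41,"grip": 1},
    {"dx": -110.5,"dy": -323.5,"dz": 0,"rx": 0,"ry": 0,"rz": -41,"grip": 1}
  ]
}}

```text
clock: 8.75
position: [531.0, -223.6, 120.6]
tcp_rot: [0.333, 0.625, -0.332, 0.623]
wrist_force: [-0.2, -0.8, -2.8]
finger_gap: 0.642
```

```bash
python3 look.py w6 drum_wide_center; python3 - <<'E'
from rect import *
s=readout.get_state();p=s['position']
im=np.load('w6.npy');ci=np.load('w6ci.npy',allow_pickle=True).item()
zt=p[2]+7.8+60
R=rect(im,ci,p[0],p[1],zt,half=40,s=5)
for x in (200,):
    cv2.circle(R,(x,x),120,(0,255,0),1);cv2.circle(R,(x,x),150,(255,255,0),1)
a=np.radians(12.7);cv2.line(R,(200,200),(int(200-150*np.sin(a)),int(200-150*np.cos(a))),(255,0,255),1)
save('w6m',np.hstack([cv2.resize(R,(400,400)),im[0:400,120:520]]))
E
```

```text
8.75 [ 531.02429589 -223.60226768  120.56105589] [ 0.19589707  0.59110604  0.24016245  1.77911292 -0.18724264  0.797086
  1.1203176 ]
drum_wide_center [255.4, 183.7, 386.5, 301.2] 0.83
drum_wide_center [468.2, 0.0, 587.7, 53.4] 0.79
drum_wide_center [563.6, 52.9, 640.0, 129.7] 0.79
```

View pics/w6m.png

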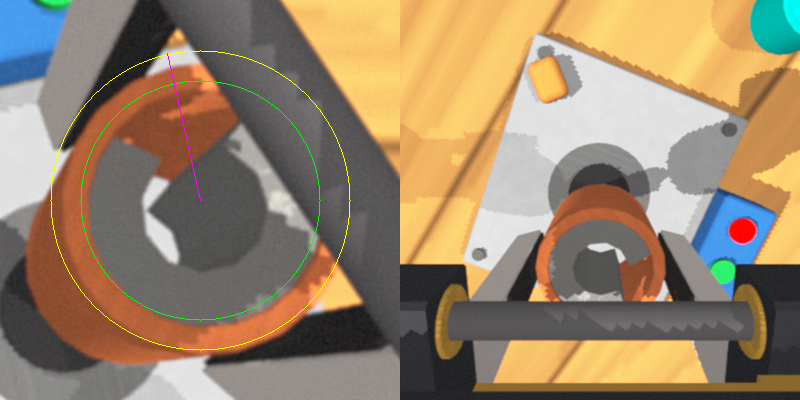

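Wrist view: the drum is held squarely, and the keyway's midpoint in the left panel is at about 12° against the drawn 12.7° line. Its centre is within about 1 mm. Lowering in stages while watching the force.

Request:
{"api": "carry_out", "payload": {
  "plan": [
    {"dx": 0,"dy": 0,"dz": 0,"rx": 0,"ry": 0,"rz": 0,"grip": 1},
    {"dx": 0,"dy": 0,"dz": -10,"rx": 0,"ry": 0,"rz": 0,"grip": 1},
    {"dx": 0,"dy": 0,"dz": -20,"rx": 0,"ry": 0,"rz": 0,"grip": 1},
    {"dx": 0,"dy": 0,"dz": -30,"rx": 0,"ry": 0,"rz": 0,"grip": 1},
    {"dx": 0,"dy": 0,"dz": -38,"rx": 0,"ry": 0,"rz": 0,"grip": 1},
    {"dx": 0,"dy": 0,"dz": -45,"rx": 0,"ry": 0,"rz": 0,"grip": 1},
    {"dx": 0,"dy": 0,"dz": -52,"rx": 0,"ry": 0,"rz": 0,"grip": 1},
    {"dx": 0,"dy": 0,"dz": -52,"rx": 0,"ry": 0,"rz": 0,"grip": 1}
  ]
}}

```text
clock: 9.52
position: [531.2, -224.3, 68.4]
tcp_rot: [0.332, 0.625, -0.332, 0.623]
wrist_force: [-1.5, -0.6, -1.9]
finger_gap: 0.643
```

Request:
{"api": "carry_out", "payload": {
  "plan": [
    {"dx": 0,"dy": 0,"dz": -4,"rx": 0,"ry": 0,"rz": 0,"grip": 1},
    {"dx": 0,"dy": 0,"dz": -8,"rx": 0,"ry": 0,"rz": 0,"grip": 1},
    {"dx": 0,"dy": 0,"dz": -12,"rx": 0,"ry": 0,"rz": 0,"grip": 1},
    {"dx": 0,"dy": 0,"dz": -15,"rx": 0,"ry": 0,"rz": 0,"grip": 1},
    {"dx": 0,"dy": 0,"dz": -15,"rx": 0,"ry": 0,"rz": 0,"grip": 1}
  ]
}}

```text
clock: 9.93
position: [532.0, -224.6, 54.6]
tcp_rot: [0.332, 0.624, -0.332, 0.624]
wrist_force: [-0.3, 0.4, -2.2]
finger_gap: 0.641
```

No contact force with the underside near z 62, below the key's top at 67, so the key is inside the keyway. Continuing down.

Request:
{"api": "carry_out", "payload": {
  "plan": [
    {"dx": 0,"dy": 0,"dz": -6,"rx": 0,"ry": 0,"rz": 0,"grip": 1},
    {"dx": 0,"dy": 0,"dz": -13,"rx": 0,"ry": 0,"rz": 0,"grip": 1},
    {"dx": 0,"dy": 0,"dz": -20,"rx": 0,"ry": 0,"rz": 0,"grip": 1},
    {"dx": 0,"dy": 0,"dz": -27,"rx": 0,"ry": 0,"rz": 0,"grip": 1},
    {"dx": 0,"dy": 0,"dz": -33,"rx": 0,"ry": 0,"rz": 0,"grip": 1},
    {"dx": 0,"dy": 0,"dz": -36,"rx": 0,"ry": 0,"rz": 0,"grip": 1},
    {"dx": 0,"dy": 0,"dz": -36,"rx": 0,"ry": 0,"rz": 0,"grip": 1}
  ]
}}

```text
clock: 10.52
position: [531.7, -224.5, 18.2]
tcp_rot: [0.332, 0.625, -0.332, 0.624]
wrist_force: [-0.3, -0.4, -2.4]
finger_gap: 0.639
```

Request:
{"api": "carry_out", "payload": {
  "plan": [
    {"dx": 0,"dy": 0,"dz": -1,"rx": 0,"ry": 0,"rz": 0,"grip": 1},
    {"dx": 0,"dy": 0,"dz": -2,"rx": 0,"ry": 0,"rz": 0,"grip": 1},
    {"dx": 0,"dy": 0,"dz": -3,"rx": 0,"ry": 0,"rz": 0,"grip": 1},
    {"dx": 0,"dy": 0,"dz": -3,"rx": 0,"ry": 0,"rz": 0,"grip": 1}
  ]
}}

```text
clock: 10.85
position: [532.5, -224.8, 16.3]
tcp_rot: [0.332, 0.624, -0.332, 0.624]
wrist_force: [-0.4, -0.1, -2.6]
finger_gap: 0.643
```

Request:
{"api": "carry_out", "payload": {
  "plan": [
    {"dx": 0,"dy": 0,"dz": -1,"rx": 0,"ry": 0,"rz": 0,"grip": 1},
    {"dx": 0,"dy": 0,"dz": -1.5,"rx": 0,"ry": 0,"rz": 0,"grip": 1},
    {"dx": 0,"dy": 0,"dz": -1.5,"rx": 0,"ry": 0,"rz": 0,"grip": 1}
  ]
}}

```text
clock: 11.1
position: [532.3, -224.8, 14.7]
tcp_rot: [0.332, 0.624, -0.332, 0.624]
wrist_force: [0.1, -0.4, -2.5]
finger_gap: 0.639
```

Request:
{"api": "carry_out", "payload": {
  "plan": [
    {"dx": 0,"dy": 0,"dz": -1,"rx": 0,"ry": 0,"rz": 0,"grip": 1},
    {"dx": 0,"dy": 0,"dz": -1,"rx": 0,"ry": 0,"rz": 0,"grip": 1},
    {"dx": 0,"dy": 0,"dz": -1,"rx": 0,"ry": 0,"rz": 0,"grip": 1}
  ]
}}

```text
clock: 11.35
position: [532.5, -224.8, 14.5]
tcp_rot: [0.332, 0.624, -0.332, 0.624]
wrist_force: [-1.6, 1.1, 5.4]
finger_gap: 0.641
```

Contact came at z 14.5: the force stepped from −2.5 to +5.4 N, where the flange was predicted (about 14.2). Releasing, then retreating straight up.

Request:
{"api": "carry_out", "payload": {
  "plan": [
    {"dx": 0,"dy": 0,"dz": 0,"rx": 0,"ry": 0,"rz": 0,"grip": -1},
    {"dx": 0,"dy": 0,"dz": 0,"rx": 0,"ry": 0,"rz": 0,"grip": -1},
    {"dx": 0,"dy": 0,"dz": 0,"rx": 0,"ry": 0,"rz": 0,"grip": -1},
    {"dx": 0,"dy": 0,"dz": 0,"rx": 0,"ry": 0,"rz": 0,"grip": -1},
    {"dx": 0,"dy": 0,"dz": 0,"rx": 0,"ry": 0,"rz": 0,"grip": -1},
    {"dx": 0,"dy": 0,"dz": 0,"rx": 0,"ry": 0,"rz": 0,"grip": -1},
    {"dx": 0,"dy": 0,"dz": 0,"rx": 0,"ry": 0,"rz": 0,"grip": -1},
    {"dx": 0,"dy": 0,"dz": 0,"rx": 0,"ry": 0,"rz": 0,"grip": -1},
    {"dx": 0,"dy": 0,"dz": 10,"rx": 0,"ry": 0,"rz": 0,"grip": -1},
    {"dx": 0,"dy": 0,"dz": 30,"rx": 0,"ry": 0,"rz": 0,"grip": -1},
    {"dx": 0,"dy": 0,"dz": 60,"rx": 0,"ry": 0,"rz": 0,"grip": -1},
    {"dx": 0,"dy": 0,"dz": 95,"rx": 0,"ry": 0,"rz": 0,"grip": -1},
    {"dx": 0,"dy": 0,"dz": 130,"rx": 0,"ry": 0,"rz": 0,"grip": -1},
    {"dx": 0,"dy": 0,"dz": 160,"rx": 0,"ry": 0,"rz": 0,"grip": -1},
    {"dx": 0,"dy": 0,"dz": 180,"rx": 0,"ry": 0,"rz": 0,"grip": -1},
    {"dx": 0,"dy": 0,"dz": 180,"rx": 0,"ry": 0,"rz": 0,"grip": -1}
  ]
}}

```text
clock: 12.68
position: [535.3, -226.3, 199.3]
tcp_rot: [0.333, 0.621, -0.332, 0.627]
wrist_force: [0.9, 0.5, 0.6]
finger_gap: 1.001
```

```bash
python3 - <<'E'
from rect import *
s=readout.get_state();print(s['clock'],s['position'],s['finger_gap'],s['wrist_force'])
ci=camera_info('wrist');im=read_camera('wrist');save('w7',im)
for o in finder.outline_of('drum_wide_center','wrist'): print('wide',o['box'],round(o['confidence'],2))
hsv=cv2.cvtColor(im,cv2.COLOR_RGB2HSV)
for zt in (82,90,97):
    R=rect(im,ci,532.4,-224.7,zt,half=45,s=6);H=cv2.cvtColor(R,cv2.COLOR_RGB2HSV)
    m=((H[...,1]>110)&((H[...,0]<11)|(H[...,0]>172))&(H[...,2]>60)).astype(np.uint8)
    n,l,st,ce=cv2.connectedComponentsWithStats(m);k=1+np.argmax(st[1:,4])
    cn=max(cv2.findContours((l==k).astype(np.uint8),0,2)[0],key=cv2.contourArea)
    print(zt,'bbox mm',st[k][:4]/6,'circ',cv2.minEnclosingCircle(cn)[1]/6)
for q in [(532.4,-224.7,82),(532.4,-224.7,22)]: print('pred',np.round(proj(ci,q)))
# predicted bounding box of seated cylinder vs network box
t=np.linspace(0,2*np.pi,60)
for zb in (22,37):
    P=np.array([proj(ci,(532.4+30*np.cos(a),-224.7+30*np.sin(a),z)) for a in t for z in (zb,zb+60)]);print('zb',zb,P.min(0),P.max(0))
for n in ['top','scene']:
    c2=camera_info(n);read_camera(n)
    for th in ['drum_wide_center','drum_mid_center','drum_thin_center']:
        for o in finder.outline_of(th,n)[:4]: print(n,th,o['box'],round(o['confidence'],2))
    for zb in (22,37):
        P=np.array([proj(c2,(532.4+30*np.cos(a),-224.7+30*np.sin(a),z)) for a in t for z in (zb,zb+60)]);print(n,'pred zb',zb,P.min(0).round(1),P.max(0).round(1))
E
```

```text
12.6833 [ 535.26795868 -226.33429503  199.26990631] 1.001062986606615 [0.94102443 0.47171244 0.60556484]
wide [437.9, 0.6, 521.7, 59.6] 0.89
wide [286.3, 151.1, 351.2, 215.5] 0.76
wide [516.0, 56.3, 610.1, 121.1] 0.56
82 bbox mm [13.16666667 15.83333333 62.66666667 60.5       ] circ 32.18459828694662
90 bbox mm [12.66666667 17.5        61.16666667 59.        ] circ 31.41612497965495
97 bbox mm [12.16666667 18.83333333 59.83333333 57.66666667] circ 30.72447967529297
pred [319. 186.]
pred [319. 176.]
zb 22 [287.53513914 149.23745   ] [350.28492219 216.53214484]
zb 37 [286.15337326 150.47354825] [351.71821572 220.88575676]
top drum_wide_center [326.8, 127.1, 352.9, 161.0] 0.92
top drum_wide_center [326.4, 179.8, 351.8, 208.1] 0.75
top drum_wide_center [421.1, 196.8, 454.7, 225.5] 0.68
top drum_wide_center [196.7, 181.8, 217.3, 202.7] 0.37
top drum_mid_center [194.1, 180.9, 220.3, 203.9] 0.91
top pred zb 22 [420.2 198.8] [455.  228.3]
top pred zb 37 [421.8 197.9] [457.4 227.9]
scene drum_wide_center [258.8, 132.4, 281.2, 164.8] 0.96
scene drum_wide_center [290.8, 198.1, 318.1, 227.7] 0.94
scene drum_wide_center [242.2, 218.5, 271.1, 253.4] 0.91
scene drum_thin_center [349.5, 196.7, 364.7, 221.8] 0.58
scene pred zb 22 [257.  129.5] [282.4 162.6]
scene pred zb 37 [256.2 124.9] [282.  158.3]
```

All three cameras match a drum seated at z = 22, and the other drums are where they were. Handing in.

```bash
python3 -c "
from rig import r;print(r.hand_in())"
```

```text
the job is handed in; nothing more can be done
None
```

The wide drum is on the sander's spindle with its keyway over the key, seated on the flange and released. I handed the job in at about 13 s on the robot's clock, with the gripper open and about 180 mm above where it let go.

**What didn't go to plan:**
- **Move call:** my first move call was refused because I left some fields out. Nothing moved.
- **First grasp:** the fingers closed above the drum without touching it. In the pictures the real fingertips sit about 36–38 mm above the reported tool point. I opened the gripper, went 32 mm lower and gripped the drum at 60 mm.

**Last checks:**
- **Key and seat:** the drum passed the key with no contact force. It first touched at the predicted flange height, where the force went from −2.5 to +5.4 N.
- **Position:** the scene and wrist outlines fit a drum seated at z = 22 to about 2 pixels. The top outline agrees to about 3 pixels but can't separate seated from 15 mm too high. I checked these as numbers only, having used all 12 picture views.
- **Keyway angle:** I measured about 12° against 12.7° for the key, but only while the drum was still held above the spindle.
- **Narrower drums:** neither was touched, and both outlines matched their starting places. At the end the mid drum was found only in the top view and the thin one only in the scene view.

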